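# Pop open the file case and lay out the file

### The arm

A 6-joint arm with a two-finger parallel gripper is mounted at the origin on the work surface. World frame = base frame: x ahead of the robot, y to its left, z up, the work surface at z = 0. Lengths are in mm, angles in degrees, forces in N, time in s.
With the tool pointing down it reaches from about 350 to 850 mm from the base axis. Payload 8.1 kg.
Tool frame: the origin (TCP) lies on the front face of the gripper's body, between the roots of the fingers; the fingertips stand manip.tip_extent ahead of it and the grasp point (between the pads) lies 54 mm ahead of it (manip.tip_extent is the distance from the TCP to the fingertips, in mm); z points along the fingers, y is the direction in which the jaws open and shut (so a half turn about z gives the same grasp; the last joint's range is limited). The gripper opens to 85 mm and grips with 20 to 120 N. Pads are 22 mm wide; open, the fingers measure 114 mm over their backs; the gripper's body (76 mm by 85 mm) begins 54 mm behind the grasp point. The pads swing forward as they close: fully open they stand 13 mm farther back than shut.
Start: joints at [70.279, 7.471, 85.268, -0, 87.261, -4.893], TCP at [153.53, 580.03, 303.892] pointing down, gripper open.
Joint ranges: [-169.43, 169.43], [-51.17, 129.36], [1.28, 143.12], [-76.62, 256.62], [0, 156.53], [-152.29, 152.29]. Speed limits (degrees/s): [136.94, 136.94, 159.86, 180, 180, 180].

### API

Orientations are given as [roll, pitch, yaw] about the fixed x, y, z axes, in that order (R = Rz(yaw) Ry(pitch) Rx(roll)).
In Python, from bench import status, vision, ticket, manip gives the robot as it stands.
- The arm moves only by the tool jog_arm, never from a script. Its argument "increments" is a list of rows, each an object of numbers: "x", "y", "z": the shift along the world's x, y, z in mm; "ax", "ay", "az": the turn, a rotation vector about the world's x, y, z in degrees. In form: [{"x": .., "y": .., "z": .., "ax": .., "ay": .., "az": ..}, ...]. A call has 1 to 20 rows; each row is the pose to reach, as a shift and turn from the pose commanded when the call began; what a row does not reach only later rows make up. A row lasts 1/10 s, in which the tool goes at most 50 mm and 8.59 degrees, less where a joint would pass 70% of its speed; a pose out of reach is approached as far as the arm can. A call with a gripper value outside its range is refused whole. "gripper" is the finger opening in mm, from 0 to 85.4, set as the call begins (left out, the last holds). The fingers move at their own pace and stop on an object; "force" is the grip in N (left out, the last holds). Time passes only in rows, so rows that repeat a pose let the fingers close. It gives the time, the measured TCP pose, the force and the opening at its end, in the units of the state.
- status.get_obs(): the state, without advancing time (a new reading comes with each control period).
- vision.grab_frame(name): name is "scene" or "top" or "wrist"; returns a dict with "image" (420x560x3 uint8, red, green, blue), "mtx" (3x3 intrinsics, pixels), "dist" ([k1, k2, p1, p2, k3] as OpenCV has them; the pictures are not rectified), "R" (3x3) and "t" (3): a world point X has camera coordinates R X + t. Camera axes: x right, y down, z forward; pixel columns grow to the right and rows downward; lengths in mm; the calibration is good to about 2 mm. A picture is of the moment at which its call begins. There is no depth.
- ticket.sign_off(): hands the job in, once; it reports no verdict.
The state is a dict: "time": time; "joint_pos": joint angles; "dq": joint speeds; "joint_efforts": joint torques, N m; "position": TCP position; "tool_rot": TCP orientation; "contact_force": force on the tool from outside, world axes, zero at the start; "wrist_torque": the same for the moment, N m; "width": finger opening in mm.
Only numpy, scipy, OpenCV 4.12 (cv2) and the standard library are available. Lean on these libraries where they do the work, as an engineer would, in place of code of your own. Each camera call takes 0.05 s, during which the arm holds its last target.

### The job

Press the red latch pad of the aluminium file case all the way in, firmly but without forcing it, then let go of it so that the sprung lid swings open by itself, without touching the lid. Then take the file out of the case and lay it gently, flat and across the middle of the white turntable, leaving the lid open and the glass pot, the ship hull and the sanding block where they are.

Things in the scene. Friction and masses are not known exactly. Their poses are not given: they have to be found in the camera images.
- case: Aluminium case fixed on the cart, 150 mm deep (x), 220 wide (y), walls 40 high, floor and walls 3 thick. Origin: centre of underside; z up, its front (latch side) to -x. A black latch housing, 40 mm high, 64 wide, juts 56 mm from the middle of the front wall. The closed lid tops out at 48 mm. Its latch pad bears at most 20 N.
- latch_seat (a point): Point on top of the black latch housing, 40 mm up, 115 mm ahead of the case's origin, 40 mm ahead of the lid's front edge; axes as the case's. The red push pad, 28 mm (x) by 38 mm (y), stands straight over it. How far it stands out differs from case to case and is not measured: its untouched top is anywhere from 18 to 30 mm above this point.
- latch_bolt (a point): Steel bolt on the lid's tongue (its centre while latched). Touch latch worked by the red pad: the pad sinks straight down at most 6.5 mm to a hard stop, against a spring (2 N at first, 6 to 8 N at the stop, 0.6 N more per 10 mm/s). Once it has been 5 mm or more down, the lid is let go when the pad comes up again, not before. On the stop the force climbs steeply: press slowly.
- lid_hinge (a joint): Lid angle in rad: 0 closed, 1.8 fully open. Hinge along y on the case's rear (+x) upper rim. Once unlatched, a spring and damper swing the lid up and back to 1.8 within about 3 s, leaning 13 degrees behind upright, and hold it there.
- lid: The lid, an aluminium plate 150 by 220 by 8 mm with a steel tongue sticking out 9 mm at the middle of its front edge. Origin on the hinge line (75 mm behind the case's origin, 40 mm up); the plate reaches along its own -x. Not to be touched.
- file_grip (a point): Centre of mass of the file, in its blue handle, 11 mm above the underside; x towards the blade tip, z up. Handle 20 mm wide, 22 high, from 65 mm behind to 19 mm ahead of this point; then a steel blade 85 long, 14 wide, 6 high, undersides flush; 170 mm in all, 80 to 150 g. Loose on the case's floor under the closed lid, lying along the case's y.
- file_mid (a point): The middle of the file's whole length, 19.5 mm from file_grip towards the blade tip, at the same height; same axes.
- turntable_top (a point): Centre of the upper face of a white plastic turntable, a flat rimless disc of 210 mm diameter whose upper face lies 30 mm above the cart's top. Its foot is fixed; the disc can turn, stiffly.
- turntable: The turntable (foot and disc). Origin: centre of its underside; z up.
- pot: Clear glass pot with a grey twist cap, loose, 64 mm diameter, 82 mm high. Origin: centre of the underside. Not to be moved.
- hull: Beige plastic ship hull, loose, about 205 mm long (its x), 60 mm wide, 45 mm high. Origin: underside near the middle. Not to be moved.
- sanding_block: Cork sanding block, loose, 50 by 90 by 26 mm. Origin: centre of the underside. Not to be moved.
Mind the look-alikes: they are no part of the job. Of the things shaped like the turntable, the white one is meant.

How it is judged (in metres and radians):
On the way, in this order (a step that is already met when the one before it is completed fails the run):
1. the lid has sprung open by itself (value of joint lid_hinge above 1.5 rad), for 0.2 s.
2. the file is lifted clear of the case (z of file_mid in the frame of case above 0.06 m), for 0.1 s.
At the end, for the whole second after the job is handed in: The lid stands open (beyond 1.5 rad); the file lies flat (within 0.15 rad) and still on the turntable, the middle of its length within 45 mm of the disc's centre (value of joint lid_hinge above 1.5 rad and horizontal distance between file_mid and turntable_top below 0.045 m and z of file_mid in the frame of turntable_top between 0.003 and 0.018 m and angle between the z axis of file_mid and the z axis of turntable, either way round below 0.15 rad and linear speed of file below 0.02 m/s); the robot touches nothing.
It fails at once if the latch pad is pressed with more than 20 N (contact force between pad_c0 and anything else above 20 N).
It fails at once if the robot touches the lid (more than 1 N) (contact force between lid and the fingers above 1 N or contact force between lid and the arm above 1 N).
It fails at once if the turntable is pushed hard (more than 40 N) (contact force between turntable and anything else above 40 N).
It fails at once if the glass pot, the ship hull or the sanding block is moved by more than 20 mm (distance of any of pot, hull, sanding_block from where it was at the start of the episode above 0.02 m).
It fails at once if the file is dropped from a height or thrown (faster than 0.7 m/s while out of the fingers) (contact force between file and the fingers below 0.1 N and linear speed of file above 0.7 m/s).
It also fails if it takes over 64 s, if anything falls off the work surface, if the arm or the gripper's body presses on something with over 40 N, if the wrist force passes 120 N, or if a joint passes its speed limit or range.

## Working session

There is one attempt and no reset: what is moved stays moved. The work goes in short steps, Python scripts to look and compute and a tool call to move; the robot and the scene stay as the last step left them, time stands still between calls to the robot, and variables do not carry over. Pictures are saved under pics/ and viewed, and the job is handed in when it is done.

Besides the shell and the picture viewer there is one more tool, called after "Call:" in YAML: its name, and indented under it one key for each argument. jog_arm: Moves the arm, as the interface text tells. Its arguments: {"type":"object","properties":{"increments":{"type":"array","items":{"type":"object","properties":{"x":{"type":"number"},"y":{"type":"number"},"z":{"type":"number"},"ax":{"type":"number"},"ay":{"type":"number"},"az":{"type":"number"}}}},"gripper":{"type":"number"},"force":{"type":"number"}},"required":["increments"]}

```bash
ls; mkdir -p pics; python3 - <<'E'
from bench import status, vision, ticket, manip
import cv2
print(status.get_obs()); print(manip.tip_extent)
for n in ("scene","top","wrist"):
    f=vision.grab_frame(n); cv2.imwrite(f"pics/{n}0.png",f["image"][:,:,::-1])
    print(n,f["mtx"].tolist(),f["dist"],f["R"].tolist() if hasattr(f["R"],'tolist') else f["R"],f["t"])
E
```

```text
pics
{'time': 0.0, 'joint_pos': array([ 7.02773111e+01,  7.51577180e+00,  8.53305448e+01,  6.94986517e-04,
        8.72599904e+01, -4.89285235e+00]), 'dq': array([-0.12835288,  0.02385474, -0.09926686, -0.01030087, -0.06882813,
        0.01991785]), 'joint_efforts': array([ 1.17116208e-03, -5.69368708e+01, -5.00575054e+01,  2.23066795e-04,
        1.42144339e-02, -2.72364582e-05]), 'position': array([153.40166954, 579.62881226, 302.82524424]), 'tool_rot': array([-1.79894140e+02, -9.75880554e-03,  1.65170121e+02]), 'contact_force': array([ 0.0112495 , -0.36372188,  0.36289107]), 'wrist_torque': array([-0.02808352, -0.02394356,  0.06185252]), 'width': 85.52994755633596}
72.6
scene [[470.1410853561102, 0.0, 280.40040874511493], [0.0, 470.1410853561102, 213.16218734332935], [0.0, 0.0, 1.0]] [-0.13632015  0.          0.          0.          0.        ] [[0.6667833043830131, 0.7451002374350759, 0.015022022841929734], [0.4778804986754223, -0.4120097073808217, -0.7758081141685098], [-0.5718655908356437, 0.5244746296992479, -0.6307900671539124]] [-389.73063745 -158.4021834  1423.46071274]
top [[473.5717466673341, 0.0, 284.05754917873537], [0.0, 473.5717466673341, 202.87065835429075], [0.0, 0.0, 1.0]] [-0.04384144  0.          0.          0.          0.        ] [[-0.028494079243760535, -0.9995233480017012, -0.011881256142337865], [-0.9815908340598222, 0.030224610885155028, -0.18858925575594934], [0.18885847065406464, 0.006288854928403984, -0.9819841792849296]] [  81.75682111  536.18014591 1122.08310557]
wrist [[338.0515000444793, 0.0, 280.489676943936], [0.0, 338.0515000444793, 209.6438718347859], [0.0, 0.0, 1.0]] [0.01376077 0.         0.         0.         0.        ] [[0.25636493411501876, 0.9665793837368125, -0.00114694863338642], [0.9334208348860819, -0.24726183550231137, 0.25997524825375046], [0.25100311861961677, -0.06771912314105534, -0.9656145995189979]] [-598.62785789  -34.55063482  378.06678715]
```

View pics/scene0.png

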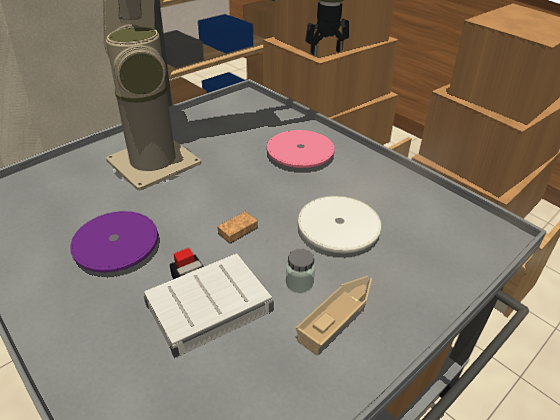

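View pics/top0.png

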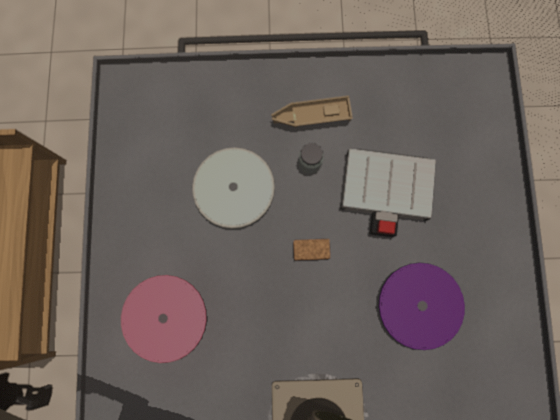

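View pics/wrist0.png

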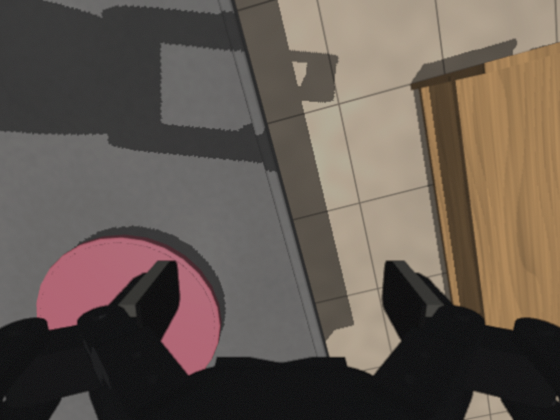

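The scene and top views agree. Three discs look like the turntable. In the top view they are white at (233,188), pink at (163,319) and purple at (422,306), and the white one is the one meant. The case is at top (390,183) with its red pad at (386,226). The pot is at (311,157), the hull at (315,112) and the cork block at (312,249).

```bash
cat > h.py <<'E'
import numpy as np, cv2
from bench import status, vision
def ray(f,uv):
    K,d,R,t=[np.array(f[k],float) for k in("mtx","dist","R","t")]
    p=cv2.undistortPoints(np.array(uv,float).reshape(-1,1,2),K,d).reshape(-1,2)
    D=(R.T@np.c_[p,np.ones(len(p))].T).T
    return -R.T@t,D
def onplane(f,uv,z):
    C,D=ray(f,uv); return C+D*((z-C[2])/D[:,2])[:,None]
def tri(fs,uvs):
    A=np.zeros((3,3));b=np.zeros(3)
    for f,uv in zip(fs,uvs):
        C,D=ray(f,uv);d=D[0]/np.linalg.norm(D[0]);P=np.eye(3)-np.outer(d,d);A+=P;b+=P@C
    return np.linalg.solve(A,b)
def proj(f,X):
    return cv2.projectPoints(np.array(X,float).reshape(-1,1,3),cv2.Rodrigues(np.array(f["R"],float))[0],np.array(f["t"],float),np.array(f["mtx"]),np.array(f["dist"]))[0].reshape(-1,2)
def big(m):
    cs,_=cv2.findContours(m.astype(np.uint8),cv2.RETR_EXTERNAL,cv2.CHAIN_APPROX_NONE)
    return sorted(cs,key=cv2.contourArea)[::-1]
E
python3 - <<'E'
from h import *
f=vision.grab_frame("top");im=f["image"];s=vision.grab_frame("scene")
hsv=cv2.cvtColor(im,cv2.COLOR_RGB2HSV)
w=(hsv[...,2]>140)&(hsv[...,1]<50); w[:, :150]=0;w[:60]=0;w[300:]=0
for c in big(w)[:4]:
    print(cv2.contourArea(c),cv2.minAreaRect(c), cv2.fitEllipse(c) if len(c)>5 else'')
cs=big(w)
# turntable: contour points at z=30
for c in cs[:2]:
    for z in (30,48):
        P=onplane(f,c.reshape(-1,2),z)[:,:2].astype(np.float32)
        print(z,cv2.minEnclosingCircle(P),cv2.minAreaRect(P),cv2.boxPoints(cv2.minAreaRect(P)).tolist())
print([round(x,1) for x in onplane(f,[[233,187.5]],30)[0]])
for n,g in(("top",f),("scene",s)):
    i=g["image"].astype(int); m=(i[...,0]>120)&(i[...,1]<60)&(i[...,2]<60)
    for c in big(m)[:2]: print(n,cv2.contourArea(c),cv2.minAreaRect(c),cv2.approxPolyDP(c,2,True).reshape(-1,2).tolist())
cv2.imwrite("pics/ctop.png",cv2.resize(im[130:260,180:450],None,fx=2.9,fy=2.9,interpolation=cv2.INTER_CUBIC)[:,:,::-1])
cv2.imwrite("pics/cscene.png",cv2.resize(s["image"][230:370,130:310],None,fx=4,fy=4,interpolation=cv2.INTER_CUBIC)[:,:,::-1])
E
```

```text
4821.0 ((233.00001525878906, 187.0), (77.78174591064453, 79.19595336914062), 45.0) ((232.94285583496094, 187.0574951171875), (77.12452697753906, 79.580078125), 66.76111602783203)
4754.0 ((390.11151123046875, 182.64495849609375), (88.16621398925781, 56.43498992919922), 7.4314093589782715) ((389.7809753417969, 182.70481872558594), (63.94391632080078, 104.69522094726562), 98.65267181396484)
10.5 ((537.9261474609375, 156.8114471435547), (7.5541768074035645, 9.090619087219238), 50.19443130493164) ((537.9021606445312, 155.9536895751953), (7.379774570465088, 8.431614875793457), 73.72773742675781)
0.0 ((555.0, 68.0), (0.0, 0.0), 0.0) 
30 ((589.1658935546875, 195.10562133789062), 102.6766128540039) ((589.4557495117188, 194.86349487304688), (203.38436889648438, 202.32192993164062), 43.9594612121582) [[446.0337219238281, 197.09275817871094], [586.4754028320312, 51.45513153076172], [732.8778076171875, 192.6342315673828], [592.4360961914062, 338.2718505859375]]
48 ((584.9886474609375, 193.0103759765625), 101.10225677490234) ((585.27392578125, 192.77197265625), (200.26589965820312, 199.21981811523
[... 586 characters left out ...]
3.5769653320312, -200.18975830078125), (216.9293212890625, 145.80075073242188), 80.55130767822266) [[493.8595886230469, -295.2152404785156], [637.6822509765625, -319.1505126953125], [673.2943115234375, -105.16427612304688], [529.4716796875, -81.22900390625]]
[np.float64(586.3), np.float64(194.7), np.float64(30.0)]
top 127.0 ((386.57000732421875, 226.00997924804688), (14.424979209899902, 10.323759078979492), 8.13010311126709) [[380, 221], [380, 230], [393, 232], [394, 222]]
scene 131.0 ((183.17242431640625, 254.43104553222656), (9.099071502685547, 17.455360412597656), 68.19859313964844) [[188, 248], [174, 254], [178, 261], [192, 255]]
scene 0.0 ((193.0, 259.0), (2.0, 0.0), -90.0) [[193, 258]]
```

View pics/ctop.png

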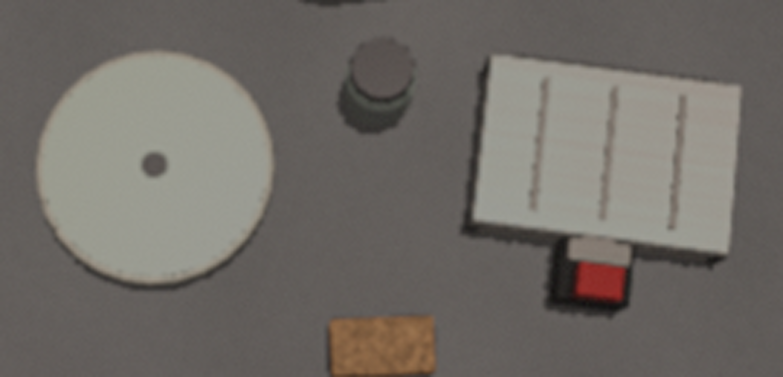

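View pics/cscene.png

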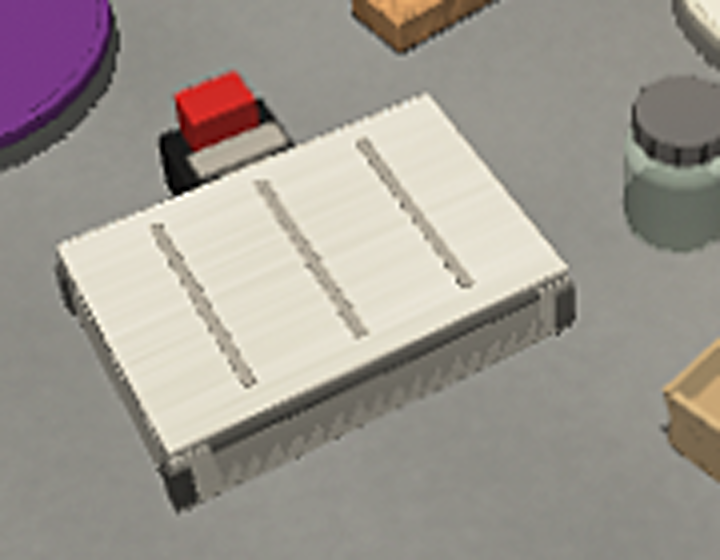

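```bash
python3 - <<'E'
from h import *
f=vision.grab_frame("top");s=vision.grab_frame("scene")
# top-face corners of pad: top view (back edge,..), scene crop /4 + (130,230)
for z in (58,64,70):
    print(z,onplane(f,[[386.6,226]],z)[0].round(1))
sc=lambda u,v:[130+u/4,230+v/4]
cor=np.array([sc(176,95),sc(240,72),sc(256,108),sc(188,131)])  # top face if upper
print(tri([f,s],[[386.8,226.2],cor.mean(0)]))
# project hypotheses
ex=np.array([.986,-.164,0]);ey=np.array([.164,.986,0]);c0=np.array([583.6,-200.2,0])
for z in(58,64,70):
    q=[c0-115*ex+a*ex+b*ey+[0,0,z] for a,b in((-14,19),(-14,-19),(14,-19),(14,19))]
    print(z,proj(f,q).round(1).tolist(),(((proj(s,q))-[130,230])*4).round().tolist())
s2=s["image"][240:275,165:205];cv2.imwrite("pics/pad.png",cv2.resize(np.hstack([s2,f["image"][210:245,366:406]]),None,fx=9,fy=9,interpolation=cv2.INTER_NEAREST)[:,:,::-1])
E
```

```text
58 [ 472.  -182.7   58. ]
64 [ 471.2 -181.4   64. ]
70 [ 470.3 -180.2   70. ]
[ 470.59220657 -182.11256699   63.70075261]
58 [[377.8, 231.3], [393.3, 233.4], [394.4, 222.1], [378.9, 220.1]] [[239.0, 80.0], [175.0, 105.0], [195.0, 136.0], [260.0, 111.0]]
64 [[378.2, 231.0], [393.8, 233.1], [394.9, 221.8], [379.4, 219.7]] [[238.0, 73.0], [174.0, 97.0], [194.0, 128.0], [258.0, 103.0]]
70 [[378.7, 230.7], [394.4, 232.8], [395.4, 221.4], [379.8, 219.3]] [[236.0, 65.0], [173.0, 89.0], [193.0, 120.0], [257.0, 95.0]]
```

View pics/pad.png

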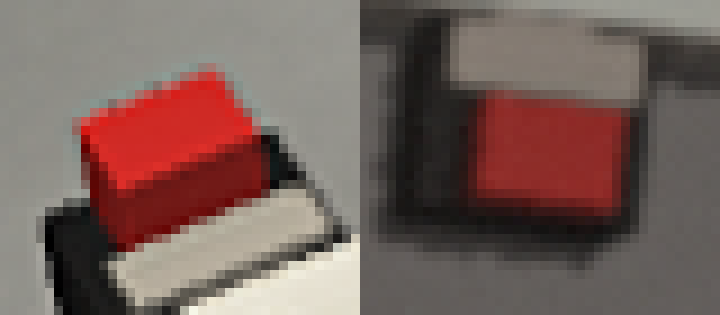

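Call:
jog_arm:
  increments:
    - {"x": 296, "y": -250, "z": 0}
    - {"x": 296, "y": -250, "z": 0}
    - {"x": 296, "y": -250, "z": 0}
    - {"x": 296, "y": -250, "z": 0}
    - {"x": 296, "y": -250, "z": 0}
    - {"x": 296, "y": -250, "z": 0}
    - {"x": 296, "y": -250, "z": 0}
    - {"x": 313, "y": -761, "z": -100, "az": 5.4}
    - {"x": 313, "y": -761, "z": -100, "az": 5.4}
    - {"x": 313, "y": -761, "z": -100, "az": 5.4}
    - {"x": 313, "y": -761, "z": -100, "az": 5.4}
    - {"x": 313, "y": -761, "z": -100, "az": 5.4}
    - {"x": 313, "y": -761, "z": -100, "az": 5.4}
    - {"x": 313, "y": -761, "z": -100, "az": 5.4}
    - {"x": 313, "y": -761, "z": -100, "az": 5.4}
    - {"x": 313, "y": -761, "z": -100, "az": 5.4}
    - {"x": 313, "y": -761, "z": -100, "az": 5.4}
    - {"x": 313, "y": -761, "z": -100, "az": 5.4}
    - {"x": 313, "y": -761, "z": -100, "az": 5.4}
    - {"x": 313, "y": -761, "z": -100, "az": 5.4}
  gripper: 0

```text
invalid input at $.increments[0]: expected keys x, y, z, ax, ay, az
```

All keys are needed in every row.

Call:
jog_arm:
  increments:
    - {"x": 296, "y": -250, "z": 0, "ax": 0, "ay": 0, "az": 0}
    - {"x": 296, "y": -250, "z": 0, "ax": 0, "ay": 0, "az": 0}
    - {"x": 296, "y": -250, "z": 0, "ax": 0, "ay": 0, "az": 0}
    - {"x": 296, "y": -250, "z": 0, "ax": 0, "ay": 0, "az": 0}
    - {"x": 296, "y": -250, "z": 0, "ax": 0, "ay": 0, "az": 0}
    - {"x": 296, "y": -250, "z": 0, "ax": 0, "ay": 0, "az": 0}
    - {"x": 296, "y": -250, "z": 0, "ax": 0, "ay": 0, "az": 0}
    - {"x": 313, "y": -761, "z": -100, "ax": 0, "ay": 0, "az": 5.4}
    - {"x": 313, "y": -761, "z": -100, "ax": 0, "ay": 0, "az": 5.4}
    - {"x": 313, "y": -761, "z": -100, "ax": 0, "ay": 0, "az": 5.4}
    - {"x": 313, "y": -761, "z": -100, "ax": 0, "ay": 0, "az": 5.4}
    - {"x": 313, "y": -761, "z": -100, "ax": 0, "ay": 0, "az": 5.4}
    - {"x": 313, "y": -761, "z": -100, "ax": 0, "ay": 0, "az": 5.4}
    - {"x": 313, "y": -761, "z": -100, "ax": 0, "ay": 0, "az": 5.4}
    - {"x": 313, "y": -761, "z": -100, "ax": 0, "ay": 0, "az": 5.4}
    - {"x": 313, "y": -761, "z": -100, "ax": 0, "ay": 0, "az": 5.4}
    - {"x": 313, "y": -761, "z": -100, "ax": 0, "ay": 0, "az": 5.4}
    - {"x": 313, "y": -761, "z": -100, "ax": 0, "ay": 0, "az": 5.4}
    - {"x": 313, "y": -761, "z": -100, "ax": 0, "ay": 0, "az": 5.4}
    - {"x": 313, "y": -761, "z": -100, "ax": 0, "ay": 0, "az": 5.4}
  gripper: 0

```text
time: 2.35
position: [466.1, -181.8, 203.5]
tool_rot: [180.0, -0.1, 170.4]
contact_force: [0.4, 0.3, -0.1]
width: -0.0
```

```bash
python3 - <<'E'
from h import *
o=status.get_obs();print(o["position"])
w=vision.grab_frame("wrist");s=vision.grab_frame("scene")
p=o["position"];q=[p-[0,0,72.6],[p[0],p[1],64]]
a=s["image"][160:300,120:260].copy();b=w["image"].copy()
for x in proj(s,q): cv2.circle(a,tuple(int(v) for v in x-[120,160]),1,(0,255,0),-1)
for x in proj(w,q): cv2.circle(b,tuple(int(v) for v in x),3,(0,255,0),-1)
print(proj(s,q),proj(w,q))
cv2.imwrite("pics/w1.png",np.hstack([cv2.resize(a,(420,420)),cv2.resize(b,None,fx=.67,fy=1)[:,:]])[:,:,::-1])
E
```

```text
[ 466.14435398 -181.81662442  203.50790893]
[[179.06228811 231.15238975]
 [182.82867728 254.13303868]] [[281.89277183 264.90975289]
 [281.37140233 221.92474007]]
```

View pics/w1.png

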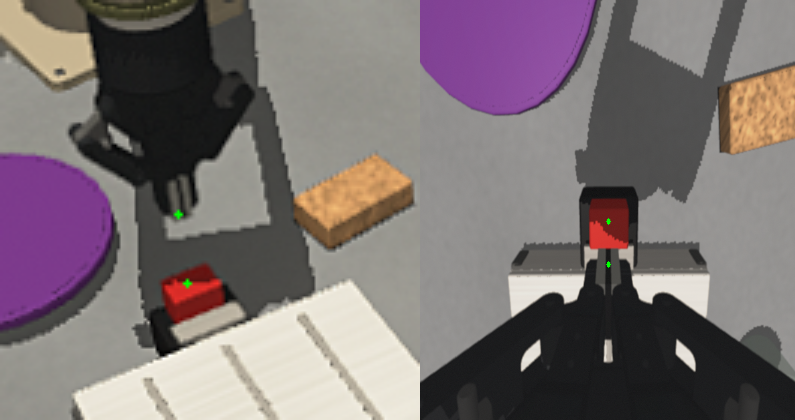

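The fingertips line up over the pad: the projected point falls on the red pad at wrist (281,222). Next I descend to just above it.

Call:
jog_arm:
  increments:
    - {"x": 0, "y": 0, "z": -15, "ax": 0, "ay": 0, "az": 0}
    - {"x": 0, "y": 0, "z": -35, "ax": 0, "ay": 0, "az": 0}
    - {"x": 0, "y": 0, "z": -48, "ax": 0, "ay": 0, "az": 0}
    - {"x": 0, "y": 0, "z": -55, "ax": 0, "ay": 0, "az": 0}
    - {"x": 0, "y": 0, "z": -58, "ax": 0, "ay": 0, "az": 0}
    - {"x": 0, "y": 0, "z": -60, "ax": 0, "ay": 0, "az": 0}
    - {"x": 0, "y": 0, "z": -60, "ax": 0, "ay": 0, "az": 0}
    - {"x": 0, "y": 0, "z": -60, "ax": 0, "ay": 0, "az": 0}

```text
time: 3.25
position: [466.9, -181.2, 144.6]
tool_rot: [-180.0, 0.1, 170.6]
contact_force: [0.1, -0.0, 0.3]
width: -0.0
```

Call:
jog_arm:
  increments:
    - {"x": 0, "y": 0, "z": -0.7, "ax": 0, "ay": 0, "az": 0}
    - {"x": 0, "y": 0, "z": -1.4, "ax": 0, "ay": 0, "az": 0}
    - {"x": 0, "y": 0, "z": -2, "ax": 0, "ay": 0, "az": 0}
    - {"x": 0, "y": 0, "z": -2, "ax": 0, "ay": 0, "az": 0}
    - {"x": 0, "y": 0, "z": -2, "ax": 0, "ay": 0, "az": 0}

```text
time: 3.75
position: [466.5, -181.0, 141.9]
tool_rot: [180.0, -0.0, 170.6]
contact_force: [0.4, 0.3, -1.0]
width: -0.1
```

Call:
jog_arm:
  increments:
    - {"x": 0, "y": 0, "z": -0.7, "ax": 0, "ay": 0, "az": 0}
    - {"x": 0, "y": 0, "z": -1.4, "ax": 0, "ay": 0, "az": 0}
    - {"x": 0, "y": 0, "z": -2, "ax": 0, "ay": 0, "az": 0}
    - {"x": 0, "y": 0, "z": -2, "ax": 0, "ay": 0, "az": 0}
    - {"x": 0, "y": 0, "z": -2, "ax": 0, "ay": 0, "az": 0}

```text
time: 4.25
position: [466.6, -181.0, 140.0]
tool_rot: [-180.0, 0.0, 170.6]
contact_force: [-1.2, 0.6, 1.4]
width: -0.0
```

```bash
python3 - <<'E'
from bench import status
for i in range(3):
    o=status.get_obs();print(o["time"],o["position"],o["contact_force"],o["wrist_torque"])
E
```

```text
4.25 [ 466.56937982 -180.98485794  139.99476995] [-1.18715448  0.57191959  1.36794431] [0.00750241 0.11687801 0.00080887]
4.25 [ 466.56937982 -180.98485794  139.99476995] [-1.18715448  0.57191959  1.36794431] [0.00750241 0.11687801 0.00080887]
4.25 [ 466.56937982 -180.98485794  139.99476995] [-1.18715448  0.57191959  1.36794431] [0.00750241 0.11687801 0.00080887]
```

Call:
jog_arm:
  increments:
    - {"x": 0, "y": 0, "z": -0.5, "ax": 0, "ay": 0, "az": 0}
    - {"x": 0, "y": 0, "z": -1, "ax": 0, "ay": 0, "az": 0}
    - {"x": 0, "y": 0, "z": -1.5, "ax": 0, "ay": 0, "az": 0}
    - {"x": 0, "y": 0, "z": -1.5, "ax": 0, "ay": 0, "az": 0}

```text
time: 4.65
position: [466.6, -181.0, 138.6]
tool_rot: [-180.0, 0.0, 170.6]
contact_force: [-0.6, 0.6, 4.5]
width: 0.0
```

Call:
jog_arm:
  increments:
    - {"x": 0, "y": 0, "z": -0.5, "ax": 0, "ay": 0, "az": 0}
    - {"x": 0, "y": 0, "z": -1, "ax": 0, "ay": 0, "az": 0}
    - {"x": 0, "y": 0, "z": -1.5, "ax": 0, "ay": 0, "az": 0}
    - {"x": 0, "y": 0, "z": -1.5, "ax": 0, "ay": 0, "az": 0}

```text
time: 5.05
position: [466.7, -181.0, 137.1]
tool_rot: [-180.0, 0.0, 170.6]
contact_force: [-1.7, 1.0, 6.0]
width: -0.0
```

Call:
jog_arm:
  increments:
    - {"x": 0, "y": 0, "z": -0.3, "ax": 0, "ay": 0, "az": 0}
    - {"x": 0, "y": 0, "z": -0.7, "ax": 0, "ay": 0, "az": 0}
    - {"x": 0, "y": 0, "z": -1, "ax": 0, "ay": 0, "az": 0}
    - {"x": 0, "y": 0, "z": -1, "ax": 0, "ay": 0, "az": 0}

```text
time: 5.45
position: [466.7, -181.0, 136.2]
tool_rot: [-180.0, 0.0, 170.6]
contact_force: [-1.7, 0.9, 6.2]
width: -0.5
```

Call:
jog_arm:
  increments:
    - {"x": 0, "y": 0, "z": -0.3, "ax": 0, "ay": 0, "az": 0}
    - {"x": 0, "y": 0, "z": -0.6, "ax": 0, "ay": 0, "az": 0}
    - {"x": 0, "y": 0, "z": -0.6, "ax": 0, "ay": 0, "az": 0}
    - {"x": 0, "y": 0, "z": -0.6, "ax": 0, "ay": 0, "az": 0}

```text
time: 5.85
position: [466.7, -181.0, 135.7]
tool_rot: [-180.0, 0.0, 170.6]
contact_force: [-1.4, 1.4, 6.7]
width: 0.1
```

Call:
jog_arm:
  increments:
    - {"x": 0, "y": 0, "z": -0.25, "ax": 0, "ay": 0, "az": 0}
    - {"x": 0, "y": 0, "z": -0.5, "ax": 0, "ay": 0, "az": 0}
    - {"x": 0, "y": 0, "z": -0.5, "ax": 0, "ay": 0, "az": 0}
    - {"x": 0, "y": 0, "z": -0.5, "ax": 0, "ay": 0, "az": 0}

```text
time: 6.25
position: [466.7, -181.0, 135.1]
tool_rot: [-180.0, 0.0, 170.6]
contact_force: [-2.0, 1.9, 6.9]
width: 0.2
```

Call:
jog_arm:
  increments:
    - {"x": 0, "y": 0, "z": -0.2, "ax": 0, "ay": 0, "az": 0}
    - {"x": 0, "y": 0, "z": -0.4, "ax": 0, "ay": 0, "az": 0}
    - {"x": 0, "y": 0, "z": -0.4, "ax": 0, "ay": 0, "az": 0}
    - {"x": 0, "y": 0, "z": -0.4, "ax": 0, "ay": 0, "az": 0}

```text
time: 6.65
position: [466.7, -181.1, 134.8]
tool_rot: [-180.0, 0.0, 170.6]
contact_force: [-3.5, 1.0, 5.8]
width: 0.3
```

Call:
jog_arm:
  increments:
    - {"x": 0, "y": 0, "z": -0.2, "ax": 0, "ay": 0, "az": 0}
    - {"x": 0, "y": 0, "z": -0.4, "ax": 0, "ay": 0, "az": 0}
    - {"x": 0, "y": 0, "z": -0.4, "ax": 0, "ay": 0, "az": 0}
    - {"x": 0, "y": 0, "z": -0.4, "ax": 0, "ay": 0, "az": 0}

```text
time: 7.05
position: [466.7, -181.1, 134.5]
tool_rot: [-180.0, 0.0, 170.6]
contact_force: [-3.5, 1.0, 7.1]
width: -0.2
```

Call:
jog_arm:
  increments:
    - {"x": 0, "y": 0, "z": -0.2, "ax": 0, "ay": 0, "az": 0}
    - {"x": 0, "y": 0, "z": -0.4, "ax": 0, "ay": 0, "az": 0}
    - {"x": 0, "y": 0, "z": -0.4, "ax": 0, "ay": 0, "az": 0}
    - {"x": 0, "y": 0, "z": -0.4, "ax": 0, "ay": 0, "az": 0}

```text
time: 7.45
position: [466.7, -181.0, 134.1]
tool_rot: [-180.0, 0.0, 170.6]
contact_force: [-3.3, 0.2, 6.6]
width: 0.2
```

Call:
jog_arm:
  increments:
    - {"x": 0, "y": 0, "z": -0.2, "ax": 0, "ay": 0, "az": 0}
    - {"x": 0, "y": 0, "z": -0.4, "ax": 0, "ay": 0, "az": 0}
    - {"x": 0, "y": 0, "z": -0.4, "ax": 0, "ay": 0, "az": 0}
    - {"x": 0, "y": 0, "z": -0.4, "ax": 0, "ay": 0, "az": 0}

```text
time: 7.85
position: [466.7, -181.1, 133.7]
tool_rot: [-180.0, 0.0, 170.6]
contact_force: [-2.2, 2.3, 7.5]
width: 0.2
```

Call:
jog_arm:
  increments:
    - {"x": 0, "y": 0, "z": -0.2, "ax": 0, "ay": 0, "az": 0}
    - {"x": 0, "y": 0, "z": -0.4, "ax": 0, "ay": 0, "az": 0}
    - {"x": 0, "y": 0, "z": -0.4, "ax": 0, "ay": 0, "az": 0}
    - {"x": 0, "y": 0, "z": -0.4, "ax": 0, "ay": 0, "az": 0}

```text
time: 8.25
position: [466.7, -181.1, 133.3]
tool_rot: [-180.0, 0.0, 170.6]
contact_force: [-2.4, 0.9, 7.6]
width: 0.1
```

Call:
jog_arm:
  increments:
    - {"x": 0, "y": 0, "z": -0.2, "ax": 0, "ay": 0, "az": 0}
    - {"x": 0, "y": 0, "z": -0.4, "ax": 0, "ay": 0, "az": 0}
    - {"x": 0, "y": 0, "z": -0.4, "ax": 0, "ay": 0, "az": 0}
    - {"x": 0, "y": 0, "z": -0.4, "ax": 0, "ay": 0, "az": 0}

```text
time: 8.65
position: [466.8, -181.1, 133.2]
tool_rot: [-180.0, 0.0, 170.6]
contact_force: [-3.5, 1.6, 9.7]
width: -0.0
```

The force rose to 9.7 N and the tool stopped following, so the pad is on its stop. Now I release it and back away.

Call:
jog_arm:
  increments:
    - {"x": -1, "y": 0, "z": 6, "ax": 0, "ay": 0, "az": 0}
    - {"x": -8, "y": 1, "z": 14, "ax": 0, "ay": 0, "az": 0}
    - {"x": -25, "y": 4, "z": 28, "ax": 0, "ay": 0, "az": 0}
    - {"x": -45, "y": 8, "z": 45, "ax": 0, "ay": 0, "az": 0}
    - {"x": -65, "y": 12, "z": 80, "ax": 0, "ay": 0, "az": 0}
    - {"x": -75, "y": 15, "z": 120, "ax": 0, "ay": 0, "az": 0}
    - {"x": -75, "y": 15, "z": 160, "ax": 0, "ay": 0, "az": 0}
    - {"x": -75, "y": 15, "z": 200, "ax": 0, "ay": 0, "az": 0}
    - {"x": -75, "y": 15, "z": 240, "ax": 0, "ay": 0, "az": 0}
    - {"x": -75, "y": 15, "z": 240, "ax": 0, "ay": 0, "az": 0}
    - {"x": -75, "y": 15, "z": 240, "ax": 0, "ay": 0, "az": 0}
    - {"x": -75, "y": 15, "z": 240, "ax": 0, "ay": 0, "az": 0}
    - {"x": -75, "y": 15, "z": 240, "ax": 0, "ay": 0, "az": 0}
    - {"x": -75, "y": 15, "z": 240, "ax": 0, "ay": 0, "az": 0}
    - {"x": -75, "y": 15, "z": 240, "ax": 0, "ay": 0, "az": 0}
    - {"x": -75, "y": 15, "z": 240, "ax": 0, "ay": 0, "az": 0}
    - {"x": -75, "y": 15, "z": 240, "ax": 0, "ay": 0, "az": 0}
    - {"x": -75, "y": 15, "z": 240, "ax": 0, "ay": 0, "az": 0}
    - {"x": -75, "y": 15, "z": 240, "ax": 0, "ay": 0, "az": 0}
    - {"x": -75, "y": 15, "z": 240, "ax": 0, "ay": 0, "az": 0}

```text
time: 10.65
position: [391.5, -166.0, 372.4]
tool_rot: [-180.0, 0.0, 170.6]
contact_force: [-0.7, 0.2, 0.3]
width: -0.0
```

```bash
python3 - <<'E'
from h import *
o=status.get_obs();print(o["time"],o["position"])
for n in("top","scene","wrist"):
    f=vision.grab_frame(n); cv2.imwrite(f"pics/{n}2.png",f["image"][:,:,::-1])
a=cv2.imread("pics/top2.png")[130:250,330:450];b=cv2.imread("pics/scene2.png")[200:360,120:280]
cv2.imwrite("pics/open.png",np.hstack([cv2.resize(a,(400,400)),cv2.resize(b,(400,400))]))
E
```

```text
10.65 [ 391.54121298 -165.98886207  372.42846617]
```

View pics/open.png

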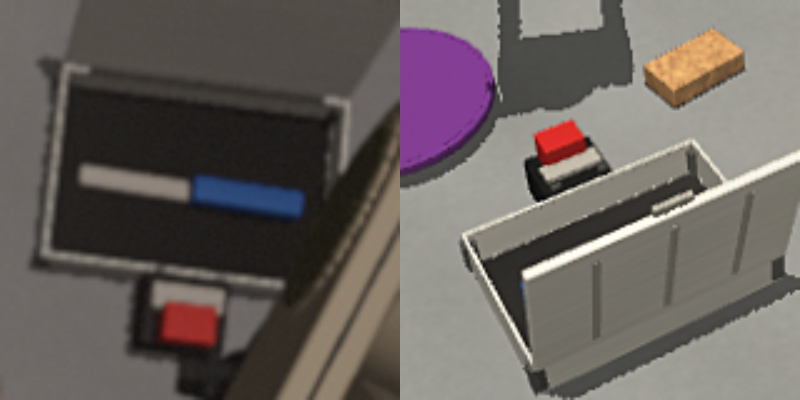

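View pics/wrist2.png

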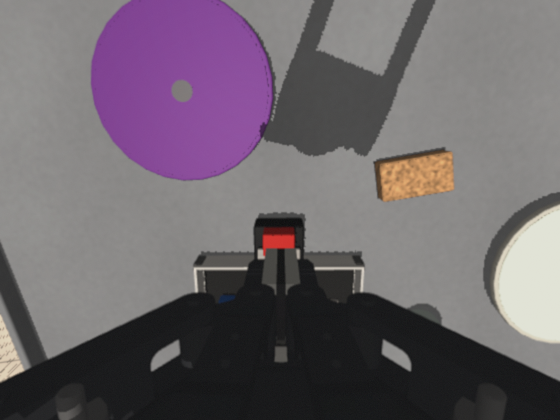

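The lid has swung open. In the top-view crop the file lies on the case floor with its blue handle towards -y and its blade towards +y. I'll measure it next.

```bash
python3 - <<'E'
from h import *
f=vision.grab_frame("top");i=f["image"].astype(int)
m=(i[...,2]>90)&(i[...,2]>i[...,0]+35);m[:,:330]=0;m[:130]=0;m[260:]=0
c=big(m)[0];print(cv2.contourArea(c),cv2.minAreaRect(c),cv2.boxPoints(cv2.minAreaRect(c)).tolist())
P=onplane(f,c.reshape(-1,2),25)[:,:2].astype(np.float32);r=cv2.minAreaRect(P);print(r,cv2.boxPoints(r).round(1).tolist())
# blade
hsv=cv2.cvtColor(f["image"],cv2.COLOR_RGB2HSV)
b=(hsv[...,2]>100)&(hsv[...,1]<70);b[:,:347]=0;b[:172]=0;b[192:]=0;b[:,390:]=0
c=big(b)[0];P=onplane(f,c.reshape(-1,2),9)[:,:2].astype(np.float32);r=cv2.minAreaRect(P);print(cv2.boundingRect(c),r,cv2.boxPoints(r).round(1).tolist())
# case inner walls / rim
ex=np.array([.986,-.164,0]);ey=np.array([.164,.986,0]);c0=np.array([583.6,-200.2,0])
q=[c0+a*ex+b*ey+[0,0,40] for a,b in((-75,110),(-75,-110),(75,-110),(75,110))]
im=f["image"].copy()
im=cv2.resize(im[130:250,330:450],None,fx=5,fy=5)
pp=((proj(f,q)-[330,130]+.5)*5).astype(np.int32);cv2.polylines(im,[pp],True,(0,255,0),1)
cv2.imwrite("pics/case.png",im[:,:,::-1])
E
```

```text
188.0 ((404.04461669921875, 188.21759033203125), (32.38822937011719, 6.9663286209106445), 8.972626686096191) [[387.50543212890625, 189.1324462890625], [388.5919189453125, 182.25137329101562], [420.58380126953125, 187.302734375], [419.497314453125, 194.18380737304688]]
((572.0997314453125, -240.86587524414062), (82.24723815917969, 18.318716049194336), 79.03150177001953) [[555.2999877929688, -279.5], [573.2999877929688, -283.0], [588.9000244140625, -202.1999969482422], [570.9000244140625, -198.8000030517578]]
(354, 180, 33, 10) ((588.5623779296875, -157.3819580078125), (84.58988189697266, 14.918794631958008), 78.49769592285156) [[572.7999877929688, -197.3000030517578], [587.4000244140625, -200.3000030517578], [604.2999877929688, -117.4000015258789], [589.7000122070312, -114.4000015258789]]
```

View pics/case.png

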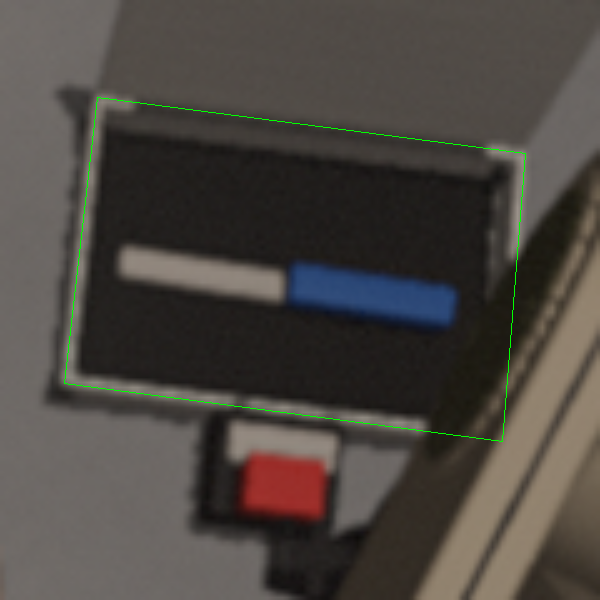

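Call:
jog_arm:
  increments:
    - {"x": 50, "y": -14, "z": 0, "ax": 0, "ay": 0, "az": -10}
    - {"x": 90, "y": -26, "z": 0, "ax": 0, "ay": 0, "az": -20}
    - {"x": 130, "y": -38, "z": 0, "ax": 0, "ay": 0, "az": -30}
    - {"x": 170, "y": -48, "z": 0, "ax": 0, "ay": 0, "az": -40}
    - {"x": 185, "y": -52.5, "z": 0, "ax": 0, "ay": 0, "az": -50}
    - {"x": 185, "y": -52.5, "z": -20, "ax": 0, "ay": 0, "az": -60}
    - {"x": 185, "y": -52.5, "z": -50, "ax": 0, "ay": 0, "az": -70}
    - {"x": 185, "y": -52.5, "z": -80, "ax": 0, "ay": 0, "az": -80}
    - {"x": 185, "y": -52.5, "z": -100, "ax": 0, "ay": 0, "az": -91.8}
    - {"x": 185, "y": -52.5, "z": -120, "ax": 0, "ay": 0, "az": -91.8}
    - {"x": 185, "y": -52.5, "z": -140, "ax": 0, "ay": 0, "az": -91.8}
    - {"x": 185, "y": -52.5, "z": -140, "ax": 0, "ay": 0, "az": -91.8}
    - {"x": 185, "y": -52.5, "z": -140, "ax": 0, "ay": 0, "az": -91.8}
    - {"x": 185, "y": -52.5, "z": -140, "ax": 0, "ay": 0, "az": -91.8}
    - {"x": 185, "y": -52.5, "z": -140, "ax": 0, "ay": 0, "az": -91.8}
  gripper: 60
  force: 40

```text
time: 12.35
position: [577.3, -218.8, 234.2]
tool_rot: [179.9, 0.0, 78.9]
contact_force: [-0.2, 0.2, 1.0]
width: 59.8
```

```bash
python3 - <<'E'
from h import *
o=status.get_obs();print(o["time"],o["position"],o["tool_rot"],o["joint_pos"],o["width"])
w=vision.grab_frame("wrist");s=vision.grab_frame("scene")
print("cam",-np.array(w["R"]).T@np.array(w["t"])-o["position"])
p=o["position"];q=[[p[0],p[1],25]]
b=w["image"].copy();a=s["image"][130:340,120:330]
for x in proj(w,q): cv2.circle(b,tuple(int(v) for v in x),3,(0,255,0),-1);print(x)
i=w["image"].astype(int);m=(i[...,2]>80)&(i[...,2]>i[...,0]+35)
c=big(m)[0];P=onplane(w,c.reshape(-1,2),25)[:,:2].astype(np.float32);r=cv2.minAreaRect(P);print(r,cv2.boxPoints(r).round(1).tolist())
cv2.imwrite("pics/w3.png",np.hstack([cv2.resize(a,(330,420)),cv2.resize(b,(460,420))])[:,:,::-1])
E
```

```text
12.35 [ 577.26180761 -218.79903793  234.15965642] [1.79853734e+02 3.63689082e-02 7.88597710e+01] [-2.55160849e+01  1.23367938e+01  8.71873574e+01  1.10085387e-03
  8.03251327e+01 -1.43760859e+01] 59.75608224505614
cam [13.03342927 63.38372074 70.37497327]
[278.63250685 197.94174281]
((571.871826171875, -240.6898651123047), (86.02474975585938, 19.97926902770996), 79.20360565185547) [[554.0, -281.1000061035156], [573.5999755859375, -284.79998779296875], [589.7000122070312, -200.3000030517578], [570.0999755859375, -196.60000610351562]]
```

View pics/w3.png

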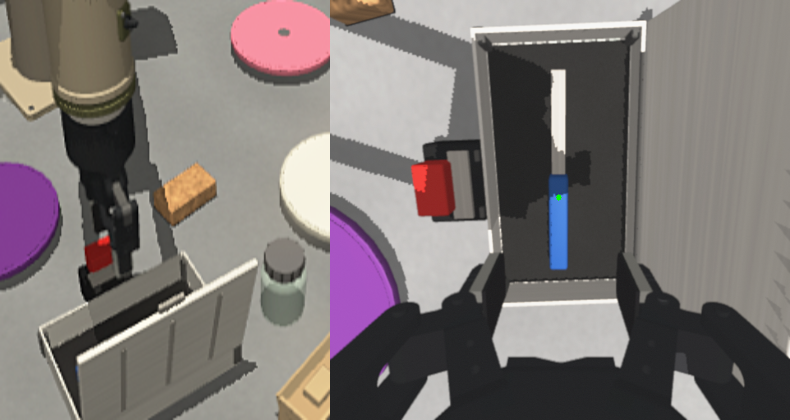

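The wrist view shows the projected TCP at (279,198), on the handle, and the fingers clear both the case walls and the lid. I descend.

Call:
jog_arm:
  increments:
    - {"x": 0, "y": 0, "z": -25, "ax": 0, "ay": 0, "az": 0}
    - {"x": 0, "y": 0, "z": -55, "ax": 0, "ay": 0, "az": 0}
    - {"x": 0, "y": 0, "z": -85, "ax": 0, "ay": 0, "az": 0}
    - {"x": 0, "y": 0, "z": -110, "ax": 0, "ay": 0, "az": 0}
    - {"x": 0, "y": 0, "z": -125, "ax": 0, "ay": 0, "az": 0}
    - {"x": 0, "y": 0, "z": -135, "ax": 0, "ay": 0, "az": 0}
    - {"x": 0, "y": 0, "z": -141, "ax": 0, "ay": 0, "az": 0}
    - {"x": 0, "y": 0, "z": -146, "ax": 0, "ay": 0, "az": 0}
    - {"x": 0, "y": 0, "z": -150, "ax": 0, "ay": 0, "az": 0}
    - {"x": 0, "y": 0, "z": -151, "ax": 0, "ay": 0, "az": 0}
    - {"x": 0, "y": 0, "z": -151, "ax": 0, "ay": 0, "az": 0}
    - {"x": 0, "y": 0, "z": -151, "ax": 0, "ay": 0, "az": 0}

```text
time: 13.65
position: [576.8, -218.6, 81.9]
tool_rot: [180.0, 0.0, 78.8]
contact_force: [0.1, 0.1, 0.2]
width: 59.9
```

Call:
jog_arm:
  increments:
    - {"x": 0, "y": 0, "z": 0, "ax": 0, "ay": 0, "az": 0}
    - {"x": 0, "y": 0, "z": 0, "ax": 0, "ay": 0, "az": 0}
    - {"x": 0, "y": 0, "z": 0, "ax": 0, "ay": 0, "az": 0}
    - {"x": 0, "y": 0, "z": 0, "ax": 0, "ay": 0, "az": 0}
    - {"x": 0, "y": 0, "z": 0, "ax": 0, "ay": 0, "az": 0}
    - {"x": 0, "y": 0, "z": 0, "ax": 0, "ay": 0, "az": 0}
    - {"x": 0, "y": 0, "z": 0, "ax": 0, "ay": 0, "az": 0}
    - {"x": 0, "y": 0, "z": 0, "ax": 0, "ay": 0, "az": 0}
  gripper: 12
  force: 40

```text
time: 14.45
position: [576.8, -218.6, 81.7]
tool_rot: [180.0, 0.0, 78.8]
contact_force: [-0.7, 0.3, 4.0]
width: 19.0
```

Gripped: the opening is 19.0 mm, and the upward force is 4 N. I lift a little and look.

Call:
jog_arm:
  increments:
    - {"x": 0, "y": 0, "z": 3, "ax": 0, "ay": 0, "az": 0}
    - {"x": 0, "y": 0, "z": 8, "ax": 0, "ay": 0, "az": 0}
    - {"x": 0, "y": 0, "z": 16, "ax": 0, "ay": 0, "az": 0}
    - {"x": 0, "y": 0, "z": 25, "ax": 0, "ay": 0, "az": 0}
    - {"x": 0, "y": 0, "z": 30, "ax": 0, "ay": 0, "az": 0}
    - {"x": 0, "y": 0, "z": 30, "ax": 0, "ay": 0, "az": 0}
    - {"x": 0, "y": 0, "z": 30, "ax": 0, "ay": 0, "az": 0}

```text
time: 15.15
position: [576.6, -218.5, 111.7]
tool_rot: [180.0, 0.0, 78.8]
contact_force: [-0.0, -0.2, -1.2]
width: 19.2
```

```bash
python3 - <<'E'
from h import *
o=status.get_obs();print(o["time"],o["position"],o["width"])
w=vision.grab_frame("wrist");cv2.imwrite("pics/w4.png",w["image"][:,:,::-1])
E
```

```text
15.15 [ 576.63379137 -218.51424855  111.66036997] 19.218669747676078
```

View pics/w4.png

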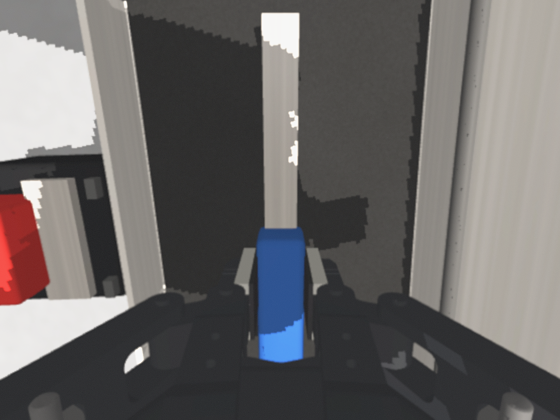

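Call:
jog_arm:
  increments:
    - {"x": 0, "y": 0, "z": 20, "ax": 0, "ay": 0, "az": 0}
    - {"x": 0, "y": 0, "z": 50, "ax": 0, "ay": 0, "az": 0}
    - {"x": 0, "y": 0, "z": 80, "ax": 0, "ay": 0, "az": 0}
    - {"x": 0, "y": 0, "z": 110, "ax": 0, "ay": 0, "az": 0}
    - {"x": 0, "y": 0, "z": 130, "ax": 0, "ay": 0, "az": 0}
    - {"x": 0, "y": 15, "z": 140, "ax": 0, "ay": 0, "az": 0}
    - {"x": 0, "y": 45, "z": 140, "ax": 0, "ay": 0, "az": 0}
    - {"x": 0, "y": 80, "z": 140, "ax": 0, "ay": 0, "az": 0}
    - {"x": 0, "y": 120, "z": 140, "ax": 0, "ay": 0, "az": 0}
    - {"x": 0, "y": 160, "z": 140, "ax": 0, "ay": 0, "az": 0}
    - {"x": 2, "y": 200, "z": 140, "ax": 0, "ay": 0, "az": 0}
    - {"x": 4, "y": 240, "z": 140, "ax": 0, "ay": 0, "az": 0}
    - {"x": 6, "y": 280, "z": 140, "ax": 0, "ay": 0, "az": 0}
    - {"x": 7, "y": 320, "z": 140, "ax": 0, "ay": 0, "az": 0}
    - {"x": 7.5, "y": 350, "z": 140, "ax": 0, "ay": 0, "az": 0}
    - {"x": 7.5, "y": 375, "z": 140, "ax": 0, "ay": 0, "az": 0}
    - {"x": 7.5, "y": 388, "z": 140, "ax": 0, "ay": 0, "az": 0}
    - {"x": 7.5, "y": 394, "z": 140, "ax": 0, "ay": 0, "az": 0}
    - {"x": 7.5, "y": 394, "z": 140, "ax": 0, "ay": 0, "az": 0}
    - {"x": 7.5, "y": 394, "z": 140, "ax": 0, "ay": 0, "az": 0}

```text
time: 17.2
position: [584.0, 174.6, 251.1]
tool_rot: [-180.0, 0.0, 78.7]
contact_force: [0.1, 0.0, -0.5]
width: 19.3
```

Call:
jog_arm:
  increments:
    - {"x": 0, "y": 0, "z": -15, "ax": 0, "ay": 0, "az": 0}
    - {"x": 0, "y": 0, "z": -40, "ax": 0, "ay": 0, "az": 0}
    - {"x": 0, "y": 0, "z": -70, "ax": 0, "ay": 0, "az": 0}
    - {"x": 0, "y": 0, "z": -95, "ax": 0, "ay": 0, "az": 0}
    - {"x": 0, "y": 0, "z": -112, "ax": 0, "ay": 0, "az": 0}
    - {"x": 0, "y": 0, "z": -122, "ax": 0, "ay": 0, "az": 0}
    - {"x": 0, "y": 0, "z": -128, "ax": 0, "ay": 0, "az": 0}
    - {"x": 0, "y": 0, "z": -132, "ax": 0, "ay": 0, "az": 0}
    - {"x": 0, "y": 0, "z": -132, "ax": 0, "ay": 0, "az": 0}
    - {"x": 0, "y": 0, "z": -132, "ax": 0, "ay": 0, "az": 0}

```text
time: 18.2
position: [584.7, 175.7, 120.5]
tool_rot: [179.9, -0.0, 78.8]
contact_force: [0.5, 0.2, 0.1]
width: 19.0
```

```bash
python3 - <<'E'
from h import *
o=status.get_obs();print(o["time"],o["position"],o["width"],o["contact_force"])
w=vision.grab_frame("wrist");s=vision.grab_frame("scene")
q=[588,195,30];b=w["image"].copy()
x=proj(w,[q])[0];print(x);cv2.circle(b,tuple(int(v) for v in x),3,(0,255,0),-1)
a=s["image"][100:340,220:460]
cv2.imwrite("pics/w5.png",np.hstack([cv2.resize(a,(340,420)),cv2.resize(b,(450,420))])[:,:,::-1])
E
```

```text
18.2 [584.70738384 175.68702039 120.4683359 ] 19.031377261216555 [0.48039766 0.20190909 0.08909758]
[277.31138724 213.77323668]
```

View pics/w5.png

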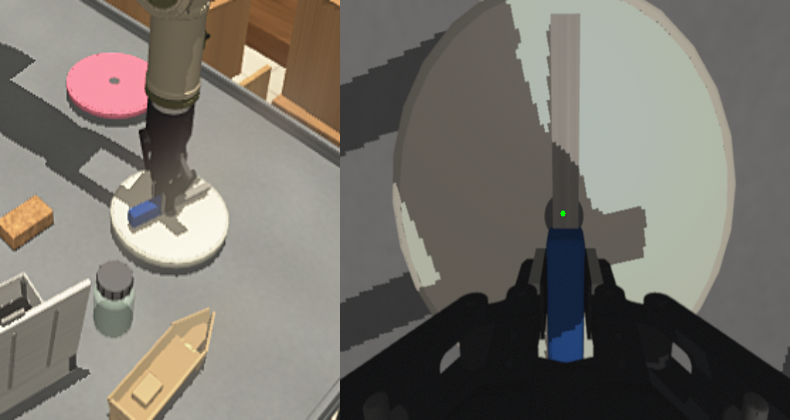

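The file is over the middle of the white disc, with the projected centre mark at wrist (277,214) lying on the hub. I lower it gently.

Call:
jog_arm:
  increments:
    - {"x": 0, "y": 0, "z": -2, "ax": 0, "ay": 0, "az": 0}
    - {"x": 0, "y": 0, "z": -4, "ax": 0, "ay": 0, "az": 0}
    - {"x": 0, "y": 0, "z": -6, "ax": 0, "ay": 0, "az": 0}
    - {"x": 0, "y": 0, "z": -8, "ax": 0, "ay": 0, "az": 0}
    - {"x": 0, "y": 0, "z": -9, "ax": 0, "ay": 0, "az": 0}
    - {"x": 0, "y": 0, "z": -9, "ax": 0, "ay": 0, "az": 0}
    - {"x": 0, "y": 0, "z": -9, "ax": 0, "ay": 0, "az": 0}

```text
time: 19.0
position: [584.0, 175.5, 110.3]
tool_rot: [-180.0, 0.0, 78.8]
contact_force: [-0.8, 0.0, -0.2]
width: 19.4
```

Call:
jog_arm:
  increments:
    - {"x": 0, "y": 0, "z": -0.5, "ax": 0, "ay": 0, "az": 0}
    - {"x": 0, "y": 0, "z": -1, "ax": 0, "ay": 0, "az": 0}
    - {"x": 0, "y": 0, "z": -1, "ax": 0, "ay": 0, "az": 0}
    - {"x": 0, "y": 0, "z": -1, "ax": 0, "ay": 0, "az": 0}

```text
time: 19.4
position: [584.0, 175.5, 109.4]
tool_rot: [180.0, 0.0, 78.8]
contact_force: [-0.7, -0.5, -0.6]
width: 19.0
```

Call:
jog_arm:
  increments:
    - {"x": 0, "y": 0, "z": -0.4, "ax": 0, "ay": 0, "az": 0}
    - {"x": 0, "y": 0, "z": -0.7, "ax": 0, "ay": 0, "az": 0}
    - {"x": 0, "y": 0, "z": -0.7, "ax": 0, "ay": 0, "az": 0}
    - {"x": 0, "y": 0, "z": -0.7, "ax": 0, "ay": 0, "az": 0}

```text
time: 19.8
position: [584.0, 175.5, 108.7]
tool_rot: [180.0, -0.0, 78.8]
contact_force: [0.3, 0.3, 0.2]
width: 19.1
```

Call:
jog_arm:
  increments:
    - {"x": 0, "y": 0, "z": -0.4, "ax": 0, "ay": 0, "az": 0}
    - {"x": 0, "y": 0, "z": -0.7, "ax": 0, "ay": 0, "az": 0}
    - {"x": 0, "y": 0, "z": -0.7, "ax": 0, "ay": 0, "az": 0}
    - {"x": 0, "y": 0, "z": -0.7, "ax": 0, "ay": 0, "az": 0}

```text
time: 20.2
position: [584.1, 175.5, 108.7]
tool_rot: [180.0, 0.0, 78.8]
contact_force: [-4.2, -0.8, 6.2]
width: 19.3
```

It touches with 6 N. I ease off and open.

Call:
jog_arm:
  increments:
    - {"x": 0, "y": 0, "z": 0.4, "ax": 0, "ay": 0, "az": 0}
    - {"x": 0, "y": 0, "z": 0.4, "ax": 0, "ay": 0, "az": 0}

```text
time: 20.4
position: [584.1, 175.5, 108.7]
tool_rot: [180.0, -0.0, 78.8]
contact_force: [-1.9, -0.7, 4.7]
width: 18.9
```

Call:
jog_arm:
  increments:
    - {"x": 0, "y": 0, "z": 0, "ax": 0, "ay": 0, "az": 0}
    - {"x": 0, "y": 0, "z": 0, "ax": 0, "ay": 0, "az": 0}
    - {"x": 0, "y": 0, "z": 0, "ax": 0, "ay": 0, "az": 0}
    - {"x": 0, "y": 0, "z": 0, "ax": 0, "ay": 0, "az": 0}
    - {"x": 0, "y": 0, "z": 0, "ax": 0, "ay": 0, "az": 0}
    - {"x": 0, "y": 0, "z": 0, "ax": 0, "ay": 0, "az": 0}
  gripper: 50

```text
time: 21.0
position: [584.0, 175.5, 108.4]
tool_rot: [180.0, -0.0, 78.8]
contact_force: [-0.0, -0.2, 0.6]
width: 49.7
```

Call:
jog_arm:
  increments:
    - {"x": 0, "y": 0, "z": 5, "ax": 0, "ay": 0, "az": 0}
    - {"x": 0, "y": 0, "z": 20, "ax": 0, "ay": 0, "az": 0}
    - {"x": 0, "y": 0, "z": 50, "ax": 0, "ay": 0, "az": 0}
    - {"x": 0, "y": 0, "z": 90, "ax": 0, "ay": 0, "az": 0}
    - {"x": 0, "y": 0, "z": 130, "ax": 0, "ay": 0, "az": 0}
    - {"x": -40, "y": 0, "z": 170, "ax": 0, "ay": 0, "az": 0}
    - {"x": -90, "y": 0, "z": 200, "ax": 0, "ay": 0, "az": 0}
    - {"x": -140, "y": 0, "z": 220, "ax": 0, "ay": 0, "az": 0}
    - {"x": -170, "y": 0, "z": 230, "ax": 0, "ay": 0, "az": 0}
    - {"x": -170, "y": 0, "z": 230, "ax": 0, "ay": 0, "az": 0}
    - {"x": -170, "y": 0, "z": 230, "ax": 0, "ay": 0, "az": 0}
    - {"x": -170, "y": 0, "z": 230, "ax": 0, "ay": 0, "az": 0}

```text
time: 22.2
position: [414.5, 175.5, 338.7]
tool_rot: [180.0, -0.0, 78.8]
contact_force: [0.2, -0.1, -0.2]
width: 50.2
```

```bash
python3 - <<'E'
from h import *
o=status.get_obs();print(o["time"],o["position"],o["width"],o["contact_force"])
f=vision.grab_frame("top");s=vision.grab_frame("scene")
i=f["image"].astype(int)
m=(i[...,2]>90)&(i[...,2]>i[...,0]+35);m[:130]=0;m[300:]=0;m[:,:120]=0
for c in big(m)[:2]:
  P=onplane(f,c.reshape(-1,2),52)[:,:2].astype(np.float32);print(cv2.minAreaRect(P))
cv2.imwrite("pics/end.png",np.hstack([cv2.resize(f["image"][90:270,150:450],(400,240)),cv2.resize(s["image"][100:370,110:410],(400,360))[:240]])[:,:,::-1])
a=cv2.resize(f["image"][80:280,150:450],(400,267));b=cv2.resize(s["image"],(400,300))
cv2.imwrite("pics/end.png",np.vstack([a,b])[:,:,::-1])
E
```

```text
22.2 [414.52930764 175.47046362 338.66710489] 50.24491655641339 [ 0.20871903 -0.12785422 -0.20918356]
((578.4580688476562, 143.95724487304688), (64.34120178222656, 16.482593536376953), 79.25843048095703)
```

View pics/end.png

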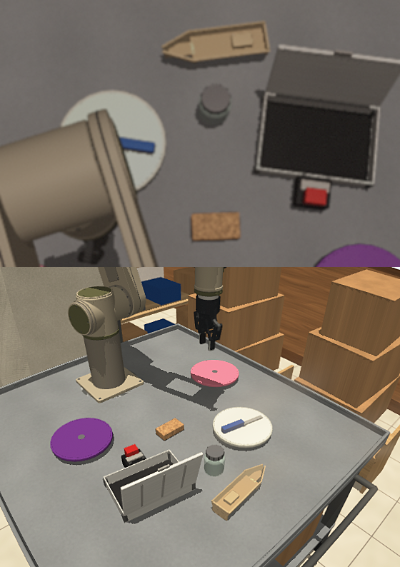

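In the end views the file lies flat across the middle of the white disc. From the far end of the handle, its middle works out at about (588,196), against a disc centre of about (588,195). The lid stands open, the pot, hull and block are in place, and the arm is clear.

```bash
python3 - <<'E'
from bench import ticket
print(ticket.sign_off())
E
```

```text
the job is handed in; nothing more can be done
None
```

I opened the case with the latch pad, moved the file to the white turntable, and handed the job in at about 22 s of the 64 s allowed. The sign-off gives no verdict.

- **Latch:** I pressed the red pad slowly to its hard stop. The highest force I read was about 9.7 N, under the 20 N limit. When I let go, the lid swung open on its own, and the arm was backing away at the time.
- **File:** I gripped it by its blue handle, lifted it clear of the case and laid it on the white disc with about 6 N of contact. Then I opened the fingers and backed off.
- **Last checks:** The file lies flat, and its middle is within a few mm of the disc's centre. I worked that out from the visible end of the handle, because the arm hid the blade from the top camera. In the end pictures the lid is open, and the pot, hull and sanding block look unmoved. I checked those by eye and did not measure them again. The force reading was near zero, with the arm away from everything.
- **One disagreement:** The pad's top was about 64 mm high by the cameras and 67–68 mm by touch. The guarded press covered the difference, and none of the checks failed.

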